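Unstack the seasoning tubs onto their trays

ROBOT

A 6-joint arm with a two-finger parallel gripper is mounted at the origin on the work surface. World frame = base frame: x ahead of the robot, y to its left, z up, the work surface at z = 0. Lengths are in m, angles in rad, forces in N, time in s.
With the tool pointing down it reaches from about 0.325 to 0.775 m from the base axis. Payload 5.5 kg.
Tool frame: the origin (TCP) lies on the centre line of the jaws, within the pads' length; the fingertips stand 11 mm ahead of it and the grasp point (between the pads) lies 8 mm behind it; z points along the fingers, y is the direction in which the jaws open and shut (so a half turn about z gives the same grasp; the last joint's range is limited). The gripper opens to 85 mm and grips with 20 to 120 N. Pads are 22 mm wide; open, the fingers measure 114 mm over their backs; the gripper's body (76 mm by 85 mm) begins 54 mm behind the grasp point. The pads swing forward as they close: fully open they stand 13 mm farther back than shut.
Start: joints at [-1.223, 0.091, 1.231, -0, 1.82, -0.057], TCP at [0.236, -0.552, 0.242] pointing down, gripper open.
Joint ranges: [-2.87, 2.87], [-0.86, 2.18], [0.17, 2.46], [-1.51, 4.65], [0.06, 2.69], [-2.65, 2.65]. Speed limits (rad/s): [2.57, 2.57, 3.01, 3.14, 3.14, 3.14].

INTERFACE

Orientations are given as a unit quaternion [w, x, y, z].
In Python, from station import * gives the robot as it stands.
- The arm moves only by the shell command python3 -m handwheel 'ROWS' [FORCE]. ROWS is JSON, a list of rows, each a list of 3 entries, a list of its own where there are three numbers: the opening, from 0 (shut) to 1 (fully open), then the shift along the tool's x, y, z in units of 40 mm (1.0 is 40 mm), then the turn, a rotation vector about the tool's x, y, z in units of 5 degrees (1.0 is 5 degrees). In form: [[jaw, [tx, ty, tz], [rx, ry, rz]], ...]. A call has 1 to 12 rows; each row shifts and turns the commanded pose from where the row before left it, along the tool's axes as they then stand; what a row does not reach is not made up. A row lasts 1/12 s, in which the tool goes at most 41.7 mm and 7.16 degrees, less where a joint would pass 70% of its speed; a pose out of reach is approached as far as the arm can. A call is refused whole if a number of a shift passes 1 or a number of a turn 1, either way. A call with a gripper value outside its range is refused whole. The fingers move at their own pace and stop on an object; FORCE is the grip in N (left out, the last holds). Time passes only in rows, so rows that do not move let the fingers close. It gives the time, the measured TCP pose, the force and the opening at its end, in the units of the state.
- get_state(): the state, without advancing time (a new reading comes with each control period).
- snapshot(name): name is "scene" or "top" or "wrist"; returns a dict with "pixels" (420x560x3 uint8, red, green, blue), "z_map" (420x560 float32, m along the optical axis (not along the pixel's ray), 0 where there is no reading), "mtx" (3x3 intrinsics, pixels), "extrinsics" (4x4, takes a point from camera to world coordinates); the wrist camera has in their place "T_tool_cam" (4x4, takes a point from camera to tool coordinates, whose origin is the TCP and whose axes are the flange's). Camera axes: x right, y down, z forward; pixel columns grow to the right and rows downward; lengths in m; the calibration is good to about 2 mm. A picture is of the moment at which its call begins: read the wrist's pose just before it.
- sign_off(): hands the job in, once; it reports no verdict.
The state is a dict: "clock": time; "joint_pos": joint angles; "qvel": joint speeds; "effort": joint torques, N m; "position": TCP position; "tool_rot": TCP orientation; "contact_force": force on the tool from outside, world axes, zero at the start; "moment": the same for the moment, N m; "width": finger opening in m.
Only numpy, scipy, OpenCV 4.12 (cv2) and the standard library are available. Lean on these libraries where they do the work, as an engineer would, in place of code of your own. Each camera call takes 0.05 s, during which the arm holds its last target. There are 200 camera calls.

TASK

The lidded tubs have come back in one stack: take it apart from the top down, one tub at a time, and stand each straight in the steel drip tray of its own shape and size (small round, large round, square, long), flat on the tray's floor inside the rim. Keep every tub upright all the while, and leave the amber spice jar standing where it is.

Things in the scene. Friction and masses are not known exactly. Their poses are not given: they have to be found in the camera images.
- tub_small: Small round lidded tub, 34 mm diameter, 40 mm tall, 35 to 70 g; starts on top of the stack, standing on tub_round. Closed, rigid, flat-topped and straight-sided, white plastic with a flat grey panel in its white-edged lid. Origin: centre of the underside, z up. 
- tub_round: Large round lidded tub, 50 mm diameter, 42 mm tall, 70 to 140 g; starts third from the bottom, standing on tub_square. Closed, rigid, flat-topped and straight-sided, white plastic with a flat grey panel in its white-edged lid. Origin: centre of the underside, z up. 
- tub_square: Square lidded tub, 58 x 58 mm, 44 mm tall, 105 to 210 g; starts second from the bottom, standing on tub_long, turned by up to 0.12 rad from it. Closed, rigid, flat-topped and straight-sided, white plastic with a flat grey panel in its white-edged lid. Origin: centre of the underside, z up. x and y are along its sides.
- tub_long: Long rectangular lidded tub, 126 mm (x) by 60 mm (y), 46 mm tall, 210 to 420 g; starts on the table as the foot of the stack (172 mm high in all). Take it across its 60 mm width. Closed, rigid, flat-topped and straight-sided, white plastic with a flat grey panel in its white-edged lid. Origin: centre of the underside, z up. 
- tray_small: Small round tray for tub_small, 50 mm inside and 58 mm outside diameter. Fixed to the table. Plain steel with a 2 mm thick floor and an upright rim 4 mm wide whose top is 7 mm above the table; the inside leaves 8 mm all round its tub. Origin: centre of the underside, at table level, so that a tub standing in it has its underside 2 mm above this origin. 
- tray_round: Large round tray for tub_round, 66 mm inside and 74 mm outside diameter. Fixed to the table. Plain steel with a 2 mm thick floor and an upright rim 4 mm wide whose top is 7 mm above the table; the inside leaves 8 mm all round its tub. Origin: centre of the underside, at table level, so that a tub standing in it has its underside 2 mm above this origin. 
- tray_square: Square tray for tub_square, 74 x 74 mm inside, 82 x 82 mm outside, sides along x and y. Fixed to the table. Plain steel with a 2 mm thick floor and an upright rim 4 mm wide whose top is 7 mm above the table; the inside leaves 8 mm all round its tub. Origin: centre of the underside, at table level, so that a tub standing in it has its underside 2 mm above this origin. 
- tray_long: Long rectangular tray for tub_long, 142 mm (x) by 76 mm (y) inside, 150 x 84 mm outside. Fixed to the table. Plain steel with a 2 mm thick floor and an upright rim 4 mm wide whose top is 7 mm above the table; the inside leaves 8 mm all round its tub. Origin: centre of the underside, at table level, so that a tub standing in it has its underside 2 mm above this origin. 
- jar: Spice jar of amber glass with a steel cap, loose, 40 mm diameter, 62 mm tall, standing in the middle of the work area; not to be disturbed. Origin: centre of the underside, z up.

How it is judged:
On the way, in this order (a step that is already met when the one before it is completed fails the run):
1. the small round tub stands in its own tray (horizontal distance between tub_small and tray_small below 0.0125 m and z of tub_small in the frame of tray_small below 0.0045 m and angle between tub_small's own z axis and vertical below 0.06 rad and linear speed of tub_small below 0.02 m/s), for 0.2 s.
2. the large round tub stands in its own tray (horizontal distance between tub_round and tray_round below 0.0125 m and z of tub_round in the frame of tray_round below 0.0045 m and angle between tub_round's own z axis and vertical below 0.06 rad and linear speed of tub_round below 0.02 m/s), for 0.2 s.
3. the square tub stands in its own tray (horizontal distance between tub_square and tray_square below 0.0125 m and z of tub_square in the frame of tray_square below 0.0045 m and angle between tub_square's own z axis and vertical below 0.06 rad and linear speed of tub_square below 0.02 m/s), for 0.2 s.
4. the long tub stands in its own tray (horizontal distance between tub_long and tray_long below 0.0125 m and z of tub_long in the frame of tray_long below 0.0045 m and angle between tub_long's own z axis and vertical below 0.06 rad and linear speed of tub_long below 0.02 m/s), for 0.2 s.
At the end, for the whole second after the job is handed in: Each tub stands in the tray of its own shape: centre within 12.5 mm of the tray's centre, underside less than 4.5 mm above the tray's underside (2 mm when flat on its floor; on the rim it is 7), tilted less than 0.06 rad and at rest (under 0.02 m/s). The jar stands upright (all of step 1 and all of step 2 and all of step 3 and all of step 4 and angle between jar's own z axis and vertical below 0.1 rad); the robot touches nothing.
It fails at once if a tub is tipped over (tilted more than 0.6 rad) (angle between any of tub_small, tub_round, tub_square, tub_long's own z axis and vertical above 0.6 rad).
It fails at once if the spice jar is pushed more than 25 mm from its place or tipped more than 0.4 rad (distance of jar from where it was at the start of the episode above 0.025 m or angle between jar's own z axis and vertical above 0.4 rad).
It also fails if it takes over 120 s, if anything falls off the work surface, if the arm or the gripper's body presses on something with over 40 N, if the wrist force passes 120 N, or if a joint passes its speed limit or range.

## Working session

There is one attempt and no reset: what is moved stays moved. The work goes in short steps, Python scripts to look and compute and a shell command to move; the robot and the scene stay as the last step left them, time stands still between calls to the robot, and variables do not carry over. Pictures are saved under pics/ and viewed, about 12 in all and at most 16, crops included, and the job is handed in when it is done.

```bash
mkdir -p pics; ls; python3 - <<'E'
from station import *
import cv2,json,numpy as np
s=get_state();print({k:np.round(v,3).tolist() for k,v in s.items()})
a=[]
for n in ("scene","top"):
    d=snapshot(n);np.savez(f"/tmp/{n}.npz",**d);cv2.imwrite(f"pics/{n}0.png",d["pixels"][...,::-1])
    print(n,d["mtx"].round(1).tolist(),d["extrinsics"].round(3).tolist())
E
```

```text
pics
{'clock': 0.0, 'joint_pos': [-1.223, 0.092, 1.232, 0.0, 1.82, -0.057], 'qvel': [-0.001, 0.0, 0.001, -0.001, -0.0, 0.002], 'effort': [0.0, -45.874, -41.802, -0.0, 0.012, 0.0], 'position': [0.236, -0.551, 0.241], 'tool_rot': [-0.001, 0.98, 0.201, -0.0], 'contact_force': [0.713, 0.153, 0.055], 'moment': [0.02, -0.061, -0.015], 'width': 0.085}
scene [[381.8, 0.0, 283.8], [0.0, 381.8, 209.2], [0.0, 0.0, 1.0]] [[0.779, 0.485, -0.398, 0.885], [0.627, -0.603, 0.493, -0.391], [-0.001, -0.634, -0.773, 0.703], [0.0, 0.0, 0.0, 1.0]]
top [[407.3, 0.0, 280.9], [0.0, 407.3, 204.7], [0.0, 0.0, 1.0]] [[0.024, -0.988, 0.155, 0.466], [-1.0, -0.026, -0.015, 0.007], [0.019, -0.155, -0.988, 0.804], [0.0, 0.0, 0.0, 1.0]]
```

View pics/top0.png

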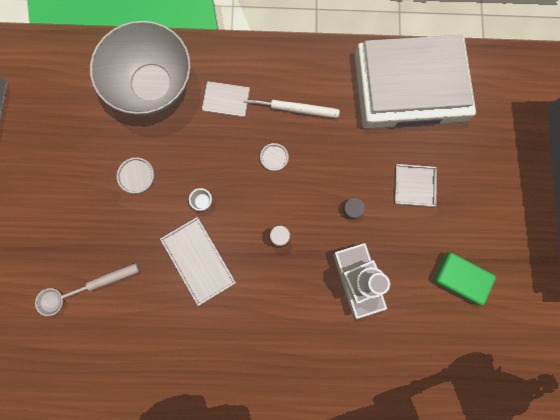

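View pics/scene0.png

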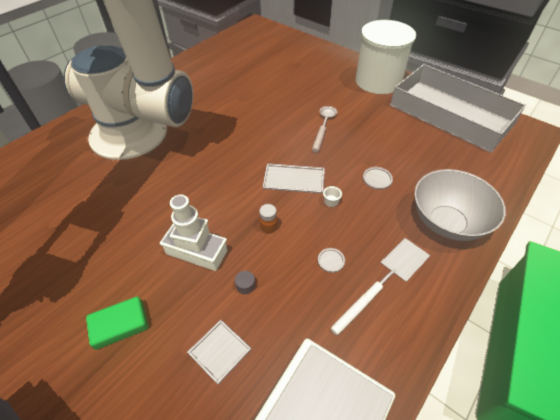

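```bash
cat > h.py <<'E'
import numpy as np,cv2
def cloud(d,T=None):
    z=d["z_map"];K=d["mtx"];v,u=np.indices(z.shape)
    P=np.stack([(u-K[0,2])/K[0,0]*z,(v-K[1,2])/K[1,1]*z,z],-1)
    T=d["extrinsics"] if T is None else T
    W=P@T[:3,:3].T+T[:3,3]; W[z==0]=np.nan
    return W
def rect(p):
    r=cv2.minAreaRect((p[:,:2]*1000).astype(np.float32));return np.round(r[0],1),np.round(r[1],1),round(r[2],1)
def circ(p):
    c,r=cv2.minEnclosingCircle((p[:,:2]*1000).astype(np.float32));return np.round(c,1),round(r,1)
E
python3 - <<'E'
from h import *
D={n:dict(np.load(f"/tmp/{n}.npz")) for n in("top","scene")}
W={n:cloud(D[n]) for n in D}
w=W["top"]
# ground
for n in W:
    a=W[n]; g=a[(abs(a[...,2])<.015)&(a[...,0]>.3)&(a[...,0]<.6)&(abs(a[...,1])<.3)];print(n,"ground z",np.median(g[:,2]))
c=w[283,373];print("stack",c)
for n in W:
    a=W[n].reshape(-1,3);a=a[np.hypot(a[:,0]-c[0],a[:,1]-c[1])<.1]
    for h,nm in((.172,'small'),(.132,'round'),(.090,'square'),(.046,'long')):
        p=a[abs(a[:,2]-h)<.005]
        if len(p)>5: print(n,nm,len(p),p[:,2].mean().round(4),rect(p),circ(p))
for nm,(u,v),R in(("t_small",(274,157),.04),("t_round",(136,176),.05),("t_square",(416,186),.065),("t_long",(198,261),.095),("jar",(280,236),.03),("cup",(201,200),.03),("puck",(354,208),.03)):
    q=w[v,u];print(nm,q.round(3))
    a=w.reshape(-1,3);a=a[np.hypot(a[:,0]-q[0],a[:,1]-q[1])<R]
    p=a[a[:,2]>.0045 if nm[:2]=="t_" else a[:,2]>.02]
    if len(p)>5:print("   ",len(p),p[:,2].max().round(3),rect(p),circ(p))
E
```

```text
top ground z -6.803169791258501e-05
scene ground z -0.0007573678002560369
stack [ 0.44755533 -0.14661072  0.17191648]
top small 381 0.1718 (array([ 447.7, -154.6]), array([32.8, 32.5]), 78.7) (array([ 447.6, -154.8]), 16.8)
top round 357 0.1317 (array([ 449. , -149.4]), array([41.6, 49. ]), 78.2) (array([ 448.3, -153.2]), 24.9)
top square 405 0.0897 (array([ 447.9, -152.2]), array([58.5, 58.2]), 23.6) (array([ 448.1, -152.1]), 39.6)
top long 1182 0.0459 (array([ 449. , -153.1]), array([126.2,  60.2]), 18.6) (array([ 448.8, -153.5]), 68.4)
scene small 218 0.1711 (array([ 448.7, -158.9]), array([31.2, 34.1]), 46.4) (array([ 449.2, -158.6]), 17.4)
scene round 250 0.1314 (array([ 453.2, -159.7]), array([48.5, 41.4]), 65.2) (array([ 449.5, -157.6]), 25.0)
scene square 322 0.0893 (array([ 449.5, -156. ]), array([57.6, 59.5]), 24.1) (array([ 450.1, -157.6]), 38.8)
scene long 757 0.0453 (array([ 450.2, -158.1]), array([127. ,  60.8]), 18.6) (array([ 451. , -158.3]), 67.6)
t_small [0.69  0.011 0.   ]
    163 0.012 (array([690.2,  12. ]), array([56.6, 58. ]), 58.4) (array([690.3,   5.9]), 34.5)
t_round [0.642 0.286 0.001]
    242 0.01 (array([643.2, 287.3]), array([71.9, 72.3]), 17.3) (array([643.4, 287.4]), 37.0)
t_square [ 0.637 -0.277  0.002]
    325 0.01 (array([ 639.2, -274.9]), array([84.7, 82.6]), 87.4) (array([ 638.1, -275. ]), 57.6)
t_long [0.477 0.152 0.005]
    563 0.01 (array([477.4, 156.3]), array([150.2,  88. ]), 32.6) (array([478.1, 154.5]), 84.5)
jar [ 0.525 -0.004  0.062]
    355 0.065 (array([525.7,  -1.9]), array([37.1, 37.2]), 24.9) (array([526.5,  -2.4]), 19.6)
cup [0.597 0.153 0.005]
    149 0.033 (array([594.8, 151.4]), array([42.5, 40.7]), 2.0) (array([594.7, 151.8]), 21.5)
puck [ 0.585 -0.146  0.028]
    333 0.031 (array([ 586.5, -145.9]), array([38.1, 38.3]), 46.0) (array([ 586.8, -146.1]), 19.9)
```

```bash
cat >> h.py <<'E'
from scipy.spatial.transform import Rotation as Ro
def pose(s):
    q=np.array(s["tool_rot"]);T=np.eye(4);T[:3,:3]=Ro.from_quat(q[[1,2,3,0]]).as_matrix();T[:3,3]=s["position"];return T
def go(x,y,z,th,s):
    "total shift (units of 40 mm) and turn (units of 5 deg) to tool-x heading th deg, mm"
    T=pose(s);d=T[:3,:3].T@(np.array([x,y,z])/1000-T[:3,3])/.04
    t=np.radians(th);c,n=np.cos(t),np.sin(t);R=np.array([[c,n,0],[n,-c,0],[0,0,-1]])
    r=np.degrees(Ro.from_matrix(T[:3,:3].T@R).as_rotvec())/5
    print("shift",d.round(3),"turn",r.round(2),"at",(T[:3,3]*1000).round(1))
if __name__=="__main__":
    import sys;from station import get_state
    go(*map(float,sys.argv[1:5]),get_state())
E
python3 h.py 448.5 -156.5 270 20; python3 -c "
from station import *
d=snapshot('wrist');print(d['T_tool_cam'].round(3),d['mtx'].round(0))"
```

```text
shift [ 8.765 -6.984 -0.705] turn [-0.02 -0.    0.64] at [ 236.2 -551.3  241.2]
[[ 0.001 -0.964 -0.264  0.067]
 [ 1.     0.001 -0.    -0.   ]
 [ 0.    -0.264  0.964 -0.133]
 [ 0.     0.     0.     1.   ]] [[373.   0. 283.]
 [  0. 373. 206.]
 [  0.   0.   1.]]
```

```bash
python3 -m handwheel '[[1,[0.6,-0.5,-0.05],[0,0,0]],[1,[0.6,-0.5,-0.05],[0,0,0]],[1,[0.6,-0.5,-0.05],[0,0,0]],[1,[0.6,-0.5,-0.05],[0,0,0]],[1,[0.6,-0.5,-0.05],[0,0,0]],[1,[0.6,-0.5,-0.05],[0,0,0]],[1,[0.6,-0.5,-0.05],[0,0,0]],[1,[0.6,-0.5,-0.05],[0,0,0]],[1,[0.6,-0.5,-0.05],[0,0,0]],[1,[0.6,-0.5,-0.05],[0,0,0]],[1,[0.6,-0.5,-0.05],[0,0,0]],[1,[0.6,-0.5,-0.05],[0,0,0]]]' 40
python3 -m handwheel '[[1,[0.6,-0.5,-0.05],[0,0,0]],[1,[0.6,-0.4,-0.05],[0,0,0]],[1,[0.3,0,0],[0,0,0]],[1,[0,0,0],[0,0,0]],[1,[0,0,0],[0,0,0]]]'
python3 h.py 448.5 -156.5 270 20
cat > look.py <<'E'
from h import *; from station import *
import sys
def shot(name=None):
    T=pose(get_state());d=snapshot("wrist");w=cloud(d,T@d["T_tool_cam"])
    if name: cv2.imwrite(f"pics/{name}.png",d["pixels"][...,::-1])
    return w,d
E
python3 - <<'E'
from look import *
w,d=shot("w1");np.save("/tmp/w1.npy",w)
a=w.reshape(-1,3);a=a[np.hypot(a[:,0]-.4485,a[:,1]+.156)<.1]
print(np.nanmax(a[:,2]))
for h,nm in((.172,'small'),(.132,'round'),(.090,'square'),(.046,'long')):
    p=a[abs(a[:,2]-h)<.005];print(nm,len(p),p[:,2].mean().round(4),rect(p),circ(p))
E
```

```text
clock: 1.15
position: [0.4068, -0.216, 0.2662]
tool_rot: [-0.0, 0.98, 0.201, -0.0]
contact_force: [-0.3, -0.5, 0.9]
width: 0.0854
clock: 1.57
position: [0.4475, -0.1609, 0.2697]
tool_rot: [-0.0, 0.979, 0.202, -0.001]
contact_force: [0.0, -1.0, -0.5]
width: 0.0857
shift [ 0.067 -0.092 -0.007] turn [-0.    0.01  0.65] at [ 447.5 -160.9  269.7]
0.35676772049926786
small 2126 0.1737 (array([ 447.7, -155.8]), array([33. , 33.4]), 22.3) (array([ 447.6, -155.7]), 17.0)
round 1508 0.1337 (array([ 452.7, -152.1]), array([39.6, 49.4]), 25.3) (array([ 448. , -154.2]), 25.0)
square 1373 0.0915 (array([ 447.9, -153.2]), array([58.1, 58.1]), 24.1) (array([ 448.1, -153.2]), 39.8)
long 2978 0.0478 (array([ 449. , -154.4]), array([126.,  60.]), 18.2) (array([ 449.1, -154.4]), 68.7)
```

View pics/w1.png

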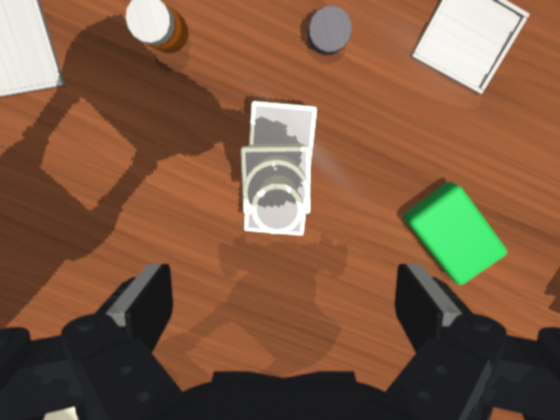

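```bash
python3 -m handwheel '[[1,[0.05,-0.12,0.2],[0,0,0]],[1,[0,0,0.55],[0,0,0]],[1,[0,0,0.55],[0,0,0]],[1,[0,0,0.55],[0,0,0]],[1,[0,0,0.55],[0,0,0]],[1,[0,0,0.3],[0,0,0]],[1,[0,0,0.17],[0,0,0]],[1,[0,0,0],[0,0,0]],[0,[0,0,0],[0,0,0]],[0,[0,0,0],[0,0,0]],[0,[0,0,0],[0,0,0]],[0,[0,0,0],[0,0,0]]]' 40
python3 -m handwheel '[[0,[0,0,0],[0,0,0]],[0,[0,0,0],[0,0,0]],[0,[0,0,0],[0,0,0]],[0,[0,0,0],[0,0,0]]]'
```

```text
clock: 2.62
position: [0.4479, -0.1558, 0.1567]
tool_rot: [0.001, 0.98, 0.201, 0.001]
contact_force: [0.3, 0.0, -0.4]
width: 0.0385
clock: 2.95
position: [0.448, -0.1558, 0.1567]
tool_rot: [0.001, 0.98, 0.201, 0.001]
contact_force: [-0.1, 0.4, 6.3]
width: 0.033
```

```bash
python3 -m handwheel '[[0,[0,0,-0.15],[0,0,0]],[0,[0,0,-0.4],[0,0,0]],[0,[0,0,-0.4],[0,0,0]],[0,[0,0,-0.25],[0,0,0]]]'
python3 h.py 650 -15 205 23.2
```

```text
clock: 3.28
position: [0.4475, -0.1555, 0.2048]
tool_rot: [0.0, 0.98, 0.201, 0.0]
contact_force: [0.0, 0.9, -0.1]
width: 0.0327
shift [ 6.038e+00 -1.235e+00 -4.000e-03] turn [ 0. -0. -0.] at [ 447.5 -155.5  204.8]
```

```bash
python3 -m handwheel '[[0,[0.3,-0.05,0],[0,0,0]],[0,[0.6,-0.12,0],[0,0,0]],[0,[0.6,-0.12,0],[0,0,0]],[0,[0.6,-0.12,0],[0,0,0]],[0,[0.6,-0.12,0],[0,0,0]],[0,[0.6,-0.12,0],[0,0,0]],[0,[0.6,-0.12,0],[0,0,0]],[0,[0.6,-0.12,0],[0,0,0]],[0,[0.6,-0.12,0],[0,0,0]],[0,[0.6,-0.12,0],[0,0,0]],[0,[0.3,-0.1,0],[0,0,0]],[0,[0,0,0],[0,0,0]]]'
cat >> look.py <<'E'
def tray(name,cx,cy,R):
    "view, print fits of rim points (z>4 mm over local table) near the expected centre, mm"
    w,d=shot(name);a=w.reshape(-1,3);r=np.hypot(a[:,0]-cx/1e3,a[:,1]-cy/1e3)
    t=a[(r<R/1e3+.03)&(abs(a[:,2])<.02)]
    z0=np.nanmedian(a[(r>R/1e3+.01)&(r<R/1e3+.03)&(abs(a[:,2])<.015),2])
    p=a[(r<(R+8)/1e3)&(a[:,2]-z0>.0045)&(a[:,2]-z0<.010)]
    print(name,"table",round(z0,4),len(p),rect(p),circ(p));return p,w,d
E
python3 - <<'E'
from look import *
tray("w2",690,11,29)
E
```

```text
clock: 4.28
position: [0.65, -0.0131, 0.2007]
tool_rot: [-0.001, 0.979, 0.202, -0.001]
contact_force: [1.2, -1.2, -0.6]
width: 0.0327
w2 table 0.0016 936 (array([689.5,  11.1]), array([56.6, 56.7]), 21.8) (array([689.5,  11.3]), 28.9)
```

View pics/w2.png

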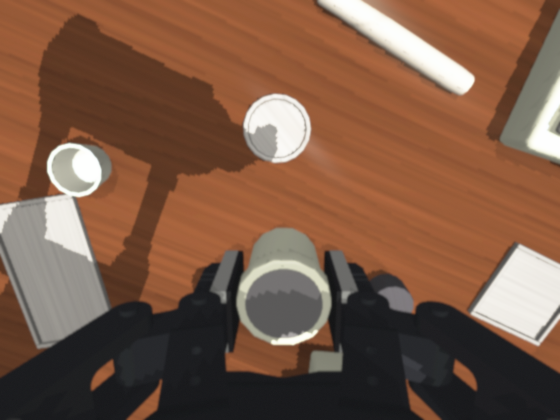

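```bash
python3 h.py 689.5 11.2 27.5 23.2
```

```text
shift [ 1.192 -0.178  4.338] turn [-0.02  0.03  0.02] at [649.1 -14.3 201.2]
```

```bash
python3 -m handwheel '[[0,[0.3,-0.06,0.1],[0,0,0]],[0,[0.5,-0.06,0.3],[0,0,0]],[0,[0.39,-0.06,0.5],[0,0,0]],[0,[0,0,0.6],[0,0,0]],[0,[0,0,0.6],[0,0,0]],[0,[0,0,0.6],[0,0,0]],[0,[0,0,0.6],[0,0,0]],[0,[0,0,0.4],[0,0,0]],[0,[0,0,0.3],[0,0,0]],[0,[0,0,0.2],[0,0,0]],[0,[0,0,0],[0,0,0]]]'
python3 h.py 689.5 11.2 26.7 23.2
```

```text
clock: 5.25
position: [0.6883, 0.0092, 0.0332]
tool_rot: [-0.0, 0.98, 0.201, -0.002]
contact_force: [0.2, -0.1, -0.9]
width: 0.033
shift [ 0.047 -0.033  0.164] turn [-0.02  0.04 -0.01] at [688.3   9.2  33.2]
```

```bash
python3 -m handwheel '[[0,[0.04,-0.03,0.08],[0,0,0]],[0,[0,0,0.06],[0,0,0]],[0,[0,0,0.03],[0,0,0]],[0,[0,0,0],[0,0,0]],[0,[0,0,0],[0,0,0]]]'
```

```text
clock: 5.67
position: [0.6909, 0.0113, 0.0294]
tool_rot: [0.0, 0.98, 0.201, 0.0]
contact_force: [-0.2, 0.6, -0.1]
width: 0.0328
```

```bash
python3 -m handwheel '[[0,[0,0,0.04],[0,0,0]],[0,[0,0,0.03],[0,0,0]],[0,[0,0,0],[0,0,0]]]'
```

```text
clock: 5.92
position: [0.6909, 0.0113, 0.0268]
tool_rot: [0.0, 0.98, 0.201, 0.001]
contact_force: [-1.2, -0.0, 3.1]
width: 0.033
```

```bash
python3 -m handwheel '[[0.55,[0,0,0],[0,0,0]],[0.55,[0,0,0],[0,0,0]],[0.65,[0,0,0],[0,0,0]],[0.65,[0,0,0],[0,0,0]],[0.7,[0,0,-0.2],[0,0,0]],[1,[0,0,-0.5],[0,0,0]],[1,[0,0,-0.8],[0,0,0]],[1,[0,0,-0.8],[0,0,0]],[1,[0,0,-0.8],[0,0,0]],[1,[0,0,-0.8],[0,0,0]],[1,[0,0,-0.7],[0,0,0]],[1,[0,0,0],[0,0,0]]]'
python3 - <<'E'
from look import *
p,w,d=tray(None,689.5,11,29)
a=w.reshape(-1,3);q=a[(np.hypot(a[:,0]-.6895,a[:,1]-.011)<.05)&(a[:,2]>.035)&(a[:,2]<.055)]
print(circ(q),np.median(q[:,2]))
E
python3 h.py 448 -154.2 200 23.2
```

```text
clock: 6.92
position: [0.6924, 0.0112, 0.2197]
tool_rot: [0.002, 0.98, 0.201, 0.006]
contact_force: [0.1, 0.3, 1.7]
width: 0.0853
None table 0.0016 774 (array([689.7,  11.4]), array([56.9, 56.9]), 38.2) (array([689.6,  11.4]), 29.0)
(array([690.5,  11.6]), 17.0) 0.04378211758006956
shift [-7.24   1.397  0.352] turn [ 0.05 -0.1  -0.  ] at [692.   11.2 216.4]
```

```bash
python3 -m handwheel '[[1,[-0.35,0.1,0],[0,0,0]],[1,[-0.7,0.13,0],[0,0,0]],[1,[-0.7,0.13,0],[0,0,0]],[1,[-0.7,0.13,0],[0,0,0]],[1,[-0.7,0.13,0],[0,0,0]],[1,[-0.7,0.13,0],[0,0,0]],[1,[-0.7,0.13,0],[0,0,0]],[1,[-0.7,0.13,0],[0,0,0]],[1,[-0.7,0.13,0],[0,0,0]],[1,[-0.7,0.13,0],[0,0,0]],[1,[-0.6,0.13,0],[0,0,0]],[1,[0,0,0.2],[0,0,0]]]'
python3 -m handwheel '[[1,[0,0,0.1],[0,0,0]],[1,[0,0,0],[0,0,0]]]'
python3 h.py 448 -154.2 114 23.2
```

```text
clock: 7.97
position: [0.4438, -0.1565, 0.2031]
tool_rot: [0.001, 0.98, 0.199, 0.0]
contact_force: [0.4, 0.2, 0.3]
width: 0.0855
clock: 8.13
position: [0.4456, -0.154, 0.196]
tool_rot: [-0.001, 0.98, 0.201, -0.001]
contact_force: [-0.3, 0.2, 0.4]
width: 0.0854
shift [0.055 0.033 2.049] turn [-0.03  0.02 -0.  ] at [ 445.6 -154.   196. ]
```

Quick look to confirm the round tub's position, then down.

```bash
python3 - <<'E'
from look import *
w,d=shot()
a=w.reshape(-1,3);a=a[np.hypot(a[:,0]-.4485,a[:,1]+.154)<.1]
for h,nm in((.1335,'round'),(.0915,'square'),(.0478,'long')):
    p=a[abs(a[:,2]-h)<.005];print(nm,len(p),rect(p),circ(p))
E
python3 -m handwheel '[[1,[0.055,0.03,0.2],[0,0,0]],[1,[0,0,0.5],[0,0,0]],[1,[0,0,0.5],[0,0,0]],[1,[0,0,0.4],[0,0,0]],[1,[0,0,0.3],[0,0,0]],[1,[0,0,0.15],[0,0,0]],[1,[0,0,0],[0,0,0]],[0,[0,0,0],[0,0,0]],[0,[0,0,0],[0,0,0]],[0,[0,0,0],[0,0,0]],[0,[0,0,0],[0,0,0]],[0,[0,0,0],[0,0,0]]]' 50
python3 -m handwheel '[[0,[0,0,0],[0,0,0]],[0,[0,0,0],[0,0,0]]]'
```

```text
round 6045 (array([ 448.1, -154.2]), array([49.1, 49.3]), 72.7) (array([ 448. , -154.1]), 25.0)
square 2193 (array([ 448. , -153.1]), array([57.8, 58.1]), 24.1) (array([ 447.9, -153.3]), 39.8)
long 4345 (array([ 448.9, -154.4]), array([126. ,  60.1]), 18.3) (array([ 449.2, -154.4]), 68.5)
clock: 9.18
position: [0.4493, -0.1549, 0.1175]
tool_rot: [0.001, 0.98, 0.201, 0.001]
contact_force: [0.6, 1.3, 4.9]
width: 0.0485
clock: 9.35
position: [0.4493, -0.1549, 0.1175]
tool_rot: [0.001, 0.98, 0.201, 0.001]
contact_force: [0.2, 0.0, 6.0]
width: 0.0489
```

```bash
python3 -m handwheel '[[0,[0,0,-0.15],[0,0,0]],[0,[0,0,-0.4],[0,0,0]],[0,[0,0,-0.6],[0,0,0]],[0,[0,0,-0.6],[0,0,0]],[0,[0,0,-0.3],[0,0,0]],[0,[0,0,0],[0,0,0]]]'
python3 h.py 610 245 195 23.2
```

```text
clock: 9.85
position: [0.4496, -0.1552, 0.2012]
tool_rot: [0.002, 0.98, 0.201, 0.002]
contact_force: [-0.4, -0.1, -1.5]
width: 0.0484
shift [ 7.625 -7.617  0.154] turn [ 0.04 -0.04 -0.  ] at [ 449.6 -155.2  201.2]
```

```bash
python3 -m handwheel '[[0,[0.2,-0.2,0],[0,0,0]],[0,[0.4,-0.4,0],[0,0,0]],[0,[0.55,-0.55,0],[0,0,0]],[0,[0.55,-0.55,0],[0,0,0]],[0,[0.55,-0.55,0],[0,0,0]],[0,[0.55,-0.55,0],[0,0,0]],[0,[0.55,-0.55,0],[0,0,0]],[0,[0.55,-0.55,0],[0,0,0]],[0,[0.55,-0.55,0],[0,0,0]],[0,[0.55,-0.55,0],[0,0,0]],[0,[0.55,-0.55,0],[0,0,0]],[0,[0.55,-0.55,0],[0,0,0]]]'
python3 -m handwheel '[[0,[0.55,-0.55,0],[0,0,0]],[0,[0.55,-0.55,0],[0,0,0]],[0,[0.5,-0.5,0],[0,0,0]],[0,[0.3,-0.3,0],[0,0,0]],[0,[0.2,-0.2,0],[0,0,0]],[0,[0,0,0],[0,0,0]],[0,[0,0,0],[0,0,0]]]'
python3 - <<'E'
from look import *
tray(None,643,287,37)
go(643,287,31,23.2,get_state())
E
```

```text
clock: 10.85
position: [0.576, 0.1681, 0.1949]
tool_rot: [-0.0, 0.98, 0.201, -0.002]
contact_force: [1.0, -0.1, -0.1]
width: 0.0483
clock: 11.43
position: [0.6199, 0.2768, 0.1949]
tool_rot: [0.0, 0.979, 0.202, -0.002]
contact_force: [0.0, 0.2, -1.6]
width: 0.0486
None table 0.0016 1206 (array([643.7, 286.8]), array([72.8, 73. ]), 68.1) (array([643.5, 287. ]), 36.9)
shift [ 0.649 -0.025  4.116] turn [0.   0.04 0.  ] at [620.1 276.1 195.7]
```

```bash
python3 -m handwheel '[[0,[0.2,-0.03,0.1],[0,0,0]],[0,[0.29,0,0.3],[0,0,0]],[0,[0.2,0,0.5],[0,0,0]],[0,[0,0,0.6],[0,0,0]],[0,[0,0,0.6],[0,0,0]],[0,[0,0,0.6],[0,0,0]],[0,[0,0,0.6],[0,0,0]],[0,[0,0,0.4],[0,0,0]],[0,[0,0,0.25],[0,0,0]],[0,[0,0,0.1],[0,0,0]],[0,[0,0,0],[0,0,0]],[0,[0,0,0],[0,0,0]]]'
python3 h.py 644.7 287 29.5 23.2
```

```text
clock: 12.48
position: [0.6464, 0.288, 0.0372]
tool_rot: [-0.0, 0.98, 0.201, 0.001]
contact_force: [0.2, -0.3, -0.8]
width: 0.0486
shift [-0.05   0.005  0.192] turn [ 0.   -0.02 -0.01] at [646.4 288.   37.2]
```

```bash
python3 -m handwheel '[[0,[-0.04,0,0.1],[0,0,0]],[0,[0,0,0.06],[0,0,0]],[0,[0,0,0.04],[0,0,0]],[0,[0,0,0],[0,0,0]],[0,[0,0,0],[0,0,0]]]'
```

```text
clock: 12.9
position: [0.6448, 0.2876, 0.0296]
tool_rot: [-0.0, 0.98, 0.201, 0.001]
contact_force: [-2.5, -0.6, 4.7]
width: 0.0482
```

```bash
python3 -m handwheel '[[0.75,[0,0,0],[0,0,0]],[0.75,[0,0,0],[0,0,0]],[0.8,[0,0,0],[0,0,0]],[0.8,[0,0,0],[0,0,0]],[0.9,[0,0,-0.2],[0,0,0]],[1,[0,0,-0.5],[0,0,0]],[1,[0,0,-0.8],[0,0,0]],[1,[0,0,-0.8],[0,0,0]],[1,[0,0,-0.8],[0,0,0]],[1,[0,0,-0.7],[0,0,0]],[1,[0,0,-0.2],[0,0,0]],[1,[0,0,0],[0,0,0]]]'
python3 - <<'E'
from look import *
p,w,d=tray("w3",643.5,287,37)
a=w.reshape(-1,3);q=a[(np.hypot(a[:,0]-.6435,a[:,1]-.287)<.05)&(a[:,2]>.035)&(a[:,2]<.055)]
print(circ(q),np.median(q[:,2]))
E
python3 h.py 420 -20 200 23.2
```

```text
clock: 13.9
position: [0.6455, 0.2879, 0.193]
tool_rot: [-0.001, 0.98, 0.201, 0.004]
contact_force: [-0.1, -0.3, 0.6]
width: 0.0855
w3 table 0.0016 1018 (array([643.4, 287.1]), array([73.1, 73.2]), 30.6) (array([643.4, 287. ]), 37.0)
(array([643.9, 287.5]), 25.1) 0.045891122659690864
shift [-8.194  4.854 -0.286] turn [ 0.   -0.04 -0.  ] at [644.8 287.6 189.6]
```

```bash
python3 h.py 448 -153.2 197 23.7
python3 -m handwheel '[[1,[-0.3,0.25,0],[0,0,0]],[1,[-0.6,0.55,0],[0,0,0]],[1,[-0.6,0.55,0],[0,0,0]],[1,[-0.6,0.55,0],[0,0,0]],[1,[-0.6,0.55,0],[0,0,0]],[1,[-0.6,0.55,0],[0,0,0]],[1,[-0.6,0.55,0],[0,0,0]],[1,[-0.6,0.55,0],[0,0,0]],[1,[-0.6,0.55,0],[0,0,0]],[1,[-0.6,0.55,0],[0,0,0]],[1,[-0.6,0.55,0],[0,0,0]],[1,[-0.6,0.55,0],[0,0,0]]]'
python3 h.py 448 -153.2 150 23.7
```

```text
shift [-8.862  8.19  -0.212] turn [ 0.   -0.04 -0.1 ] at [644.8 287.6 189.6]
clock: 14.95
position: [0.488, -0.054, 0.1849]
tool_rot: [-0.001, 0.98, 0.201, -0.002]
contact_force: [0.5, -0.3, -0.5]
width: 0.0857
shift [-1.893  1.887  0.875] turn [-0.03  0.04 -0.1 ] at [488.  -54.  184.9]
```

```bash
python3 -m handwheel '[[1,[-0.6,0.6,0],[0,0,-0.1]],[1,[-0.6,0.6,0],[0,0,0]],[1,[-0.4,0.4,0.2],[0,0,0]],[1,[-0.2,0.2,0.3],[0,0,0]],[1,[0,0,0.2],[0,0,0]],[1,[0,0,0],[0,0,0]],[1,[0,0,0],[0,0,0]]]'
python3 - <<'E'
from look import *
w,d=shot()
a=w.reshape(-1,3);a=a[np.hypot(a[:,0]-.4485,a[:,1]+.154)<.1]
for h,nm in((.0915,'square'),(.0478,'long')):
    p=a[abs(a[:,2]-h)<.005];print(nm,len(p),rect(p),circ(p))
go(448,-153.2,72,24,get_state())
E
```

```text
clock: 15.53
position: [0.4522, -0.1465, 0.1579]
tool_rot: [-0.001, 0.979, 0.206, -0.001]
contact_force: [0.2, 0.2, 0.6]
width: 0.0853
square 9762 (array([ 448.2, -153.1]), array([57.9, 58.1]), 23.8) (array([ 447.9, -153.3]), 39.9)
long 6427 (array([ 449. , -154.5]), array([126. ,  60.1]), 18.3) (array([ 449.1, -154.1]), 68.6)
shift [-0.174  0.11   2.175] turn [-0.02  0.01 -0.04] at [ 452.7 -146.5  159. ]
```

```bash
python3 -m handwheel '[[1,[-0.1,0.06,0.2],[0,0,0]],[1,[-0.07,0.05,0.4],[0,0,0]],[1,[0,0,0.5],[0,0,0]],[1,[0,0,0.4],[0,0,0]],[1,[0,0,0.35],[0,0,0]],[1,[0,0,0.2],[0,0,0]],[1,[0,0,0.08],[0,0,0]],[1,[0,0,0],[0,0,0]],[0,[0,0,0],[0,0,0]],[0,[0,0,0],[0,0,0]],[0,[0,0,0],[0,0,0]],[0,[0,0,0],[0,0,0]]]' 60
python3 -m handwheel '[[0,[0,0,0],[0,0,0]],[0,[0,0,0],[0,0,0]]]'
```

```text
clock: 16.58
position: [0.449, -0.1548, 0.0762]
tool_rot: [0.001, 0.979, 0.205, 0.001]
contact_force: [0.6, -0.4, 3.4]
width: 0.0565
clock: 16.75
position: [0.449, -0.1548, 0.0762]
tool_rot: [0.001, 0.979, 0.205, 0.001]
contact_force: [0.8, 0.3, 5.6]
width: 0.0565
```

```bash
python3 -m handwheel '[[0,[0,0,-0.15],[0,0,0]],[0,[0,0,-0.4],[0,0,0]],[0,[0,0,-0.6],[0,0,0]],[0,[0,0,-0.6],[0,0,0]],[0,[0,0,-0.4],[0,0,0]],[0,[0,0,-0.2],[0,0,0]],[0,[0,0,0],[0,0,0]]]'
python3 h.py 600 -265 170 0
```

```text
clock: 17.33
position: [0.4488, -0.1548, 0.1707]
tool_rot: [0.001, 0.979, 0.205, 0.001]
contact_force: [0.4, -0.1, 0.0]
width: 0.0566
shift [2.355 4.041 0.033] turn [ 0.02 -0.03  4.74] at [ 448.8 -154.8  170.7]
```

```bash
python3 -m handwheel '[[0,[0.15,0.26,0],[0,0,0]],[0,[0.3,0.5,0],[0,0,0]],[0,[0.35,0.6,0],[0,0,0]],[0,[0.35,0.6,0],[0,0,0]],[0,[0.35,0.6,0],[0,0,0]],[0,[0.35,0.6,0],[0,0,0]],[0,[0.3,0.5,0],[0,0,0]],[0,[0.2,0.35,0],[0,0,0]],[0,[0,0,0],[0,0,0.5]],[0,[0,0,0],[0,0,0.8]],[0,[0,0,0],[0,0,0.9]],[0,[0,0,0],[0,0,0.9]]]'
python3 -m handwheel '[[0,[0,0,0],[0,0,0.9]],[0,[0,0,0],[0,0,0.7]],[0,[0,0,0],[0,0,0]],[0,[0,0,0],[0,0,0]]]'
python3 - <<'E'
from look import *
tray("w4",638.5,-275,56)
go(638.5,-275,33,0,get_state())
E
```

```text
clock: 18.33
position: [0.598, -0.2634, 0.1658]
tool_rot: [-0.001, 0.998, 0.069, -0.002]
contact_force: [-0.2, 0.9, -2.5]
width: 0.0566
clock: 18.67
position: [0.5981, -0.2634, 0.1667]
tool_rot: [-0.001, 1.0, 0.003, -0.001]
contact_force: [-0.3, -0.4, -2.1]
width: 0.0569
w4 table 0.0016 2209 (array([ 639.4, -275.4]), array([82.1, 82.2]), 87.2) (array([ 639.4, -275.2]), 57.1)
shift [1.013 0.299 3.351] turn [-0.01  0.02  0.06] at [ 598.2 -263.4  167.1]
```

View pics/w4.png

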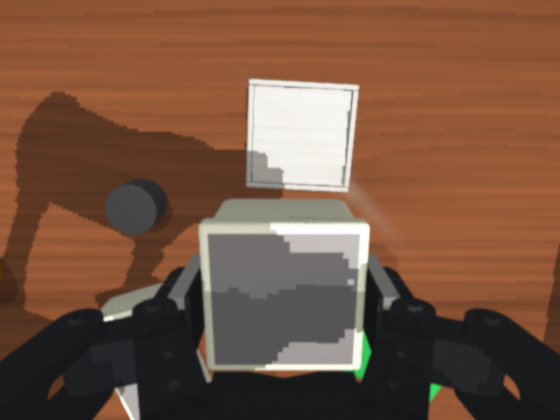

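```bash
python3 -m handwheel '[[0,[0.25,0.1,0.1],[0,0,0]],[0,[0.4,0.1,0.2],[0,0,0]],[0,[0.39,0.1,0.3],[0,0,0.3]],[0,[0,0,0.5],[0,0,0.3]],[0,[0,0,0.5],[0,0,0]],[0,[0,0,0.5],[0,0,0]],[0,[0,0,0.4],[0,0,0]],[0,[0,0,0.3],[0,0,0]],[0,[0,0,0.2],[0,0,0]],[0,[0,0,0.1],[0,0,0]],[0,[0,0,0],[0,0,0]],[0,[0,0,0],[0,0,0]]]'
python3 h.py 639.7 -275.4 32.2 -2.8
```

```text
clock: 19.72
position: [0.6407, -0.2757, 0.0456]
tool_rot: [0.0, 1.0, -0.024, 0.001]
contact_force: [0.9, -0.5, -2.1]
width: 0.057
shift [-0.025 -0.005  0.335] turn [ 0.01 -0.01  0.  ] at [ 640.7 -275.7   45.6]
```

```bash
python3 -m handwheel '[[0,[-0.02,0,0.15],[0,0,0]],[0,[0,0,0.1],[0,0,0]],[0,[0,0,0.05],[0,0,0]],[0,[0,0,0.03],[0,0,0]],[0,[0,0,0],[0,0,0]],[0,[0,0,0],[0,0,0]]]'
```

```text
clock: 20.22
position: [0.6396, -0.2755, 0.0323]
tool_rot: [0.0, 1.0, -0.024, 0.0]
contact_force: [-2.8, 0.9, 3.6]
width: 0.056
```

Contact with the tray floor; release and rise.

```bash
python3 -m handwheel '[[0.85,[0,0,0],[0,0,0]],[0.85,[0,0,0],[0,0,0]],[0.9,[0,0,0],[0,0,0]],[0.9,[0,0,0],[0,0,0]],[0.95,[0,0,-0.2],[0,0,0]],[1,[0,0,-0.5],[0,0,0]],[1,[0,0,-0.8],[0,0,0]],[1,[0,0,-0.8],[0,0,0]],[1,[0,0,-0.8],[0,0,0]],[1,[0,0,-0.3],[0,0,0]],[1,[0,0,0],[0,0,0]]]'
python3 - <<'E'
from look import *
p,w,d=tray(None,639.4,-275.4,56)
a=w.reshape(-1,3);q=a[(np.hypot(a[:,0]-.6394,a[:,1]+.2754)<.06)&(a[:,2]>.035)&(a[:,2]<.06)]
print(rect(q),np.median(q[:,2]))
go(449,-154.4,150,18.3,get_state())
E
```

```text
clock: 21.13
position: [0.6411, -0.2762, 0.1738]
tool_rot: [0.002, 1.0, -0.025, 0.004]
contact_force: [-0.2, -0.5, 0.3]
width: 0.0856
None table 0.0016 1570 (array([ 639.6, -275.5]), array([82.1, 81.7]), 87.2) (array([ 639.6, -275.7]), 57.3)
(array([ 639.1, -275.2]), array([58.1, 58.6]), 87.2) 0.04788279637328194
shift [-4.928 -2.798  0.477] turn [ 0.03 -0.04 -4.22] at [ 640.3 -275.8  170.1]
```

```bash
python3 -m handwheel '[[1,[-0.3,-0.17,0],[0,0,0]],[1,[-0.6,-0.34,0],[0,0,0]],[1,[-0.7,-0.4,0],[0,0,0]],[1,[-0.7,-0.4,0],[0,0,0]],[1,[-0.7,-0.4,0],[0,0,0]],[1,[-0.7,-0.4,0],[0,0,0]],[1,[-0.7,-0.4,0],[0,0,0]],[1,[-0.5,-0.28,0.2],[0,0,0]],[1,[0,0,0.3],[0,0,-0.7]],[1,[0,0,0],[0,0,-0.9]],[1,[0,0,0],[0,0,-0.9]],[1,[0,0,0],[0,0,-0.9]]]'
python3 -m handwheel '[[1,[0,0,0],[0,0,-0.8]],[1,[0,0,0],[0,0,0]],[1,[0,0,0],[0,0,0]]]'
python3 - <<'E'
from look import *
w,d=shot()
a=w.reshape(-1,3);a=a[np.hypot(a[:,0]-.4485,a[:,1]+.154)<.1]
p=a[abs(a[:,2]-.0478)<.005];print('long',len(p),rect(p))
go(449,-154.4,26,18.3,get_state())
E
```

```text
clock: 22.18
position: [0.4479, -0.1537, 0.1443]
tool_rot: [-0.001, 0.992, 0.126, -0.002]
contact_force: [0.9, 0.3, 1.1]
width: 0.0853
clock: 22.43
position: [0.4484, -0.154, 0.1453]
tool_rot: [-0.001, 0.988, 0.157, -0.002]
contact_force: [-0.7, 0.7, 0.8]
width: 0.0858
long 17404 (array([ 449.1, -154.4]), array([125.5,  60.3]), 18.3)
shift [0.014 0.016 2.993] turn [-0.02  0.02 -0.05] at [ 448.6 -154.1  145.7]
```

```bash
python3 -m handwheel '[[1,[0,0,0.3],[0,0,0]],[1,[0,0,0.6],[0,0,0]],[1,[0,0,0.6],[0,0,0]],[1,[0,0,0.6],[0,0,0]],[1,[0,0,0.4],[0,0,0]],[1,[0,0,0.3],[0,0,0]],[1,[0,0,0.19],[0,0,0]],[1,[0,0,0],[0,0,0]],[0,[0,0,0],[0,0,0]],[0,[0,0,0],[0,0,0]],[0,[0,0,0],[0,0,0]],[0,[0,0,0],[0,0,0]]]' 100
python3 -m handwheel '[[0,[0,0,0],[0,0,0]],[0,[0,0,0],[0,0,0]],[0,[0,0,0],[0,0,0]]]'
python3 h.py 449 -154.4 130 18.3
```

```text
clock: 23.48
position: [0.4504, -0.1548, 0.0299]
tool_rot: [0.001, 0.987, 0.158, 0.002]
contact_force: [0.3, 0.7, 3.5]
width: 0.0582
clock: 23.73
position: [0.4504, -0.1548, 0.0298]
tool_rot: [0.001, 0.987, 0.158, 0.002]
contact_force: [0.2, 0.3, 6.4]
width: 0.0586
shift [-0.022 -0.016 -2.504] turn [ 0.03 -0.03 -0.02] at [ 450.4 -154.8   29.8]
```

```bash
python3 -m handwheel '[[0,[0,0,-0.1],[0,0,0]],[0,[0,0,-0.3],[0,0,0]],[0,[0,0,-0.5],[0,0,0]],[0,[0,0,-0.6],[0,0,0]],[0,[0,0,-0.6],[0,0,0]],[0,[0,0,-0.6],[0,0,0]],[0,[0,0,-0.6],[0,0,0]],[0,[0,0,-0.4],[0,0,0]],[0,[0,0,-0.2],[0,0,0]],[0,[0,0,0],[0,0,0]]]'
python3 h.py 440 -5 187 18.3
```

```text
clock: 24.57
position: [0.4498, -0.1547, 0.1864]
tool_rot: [0.001, 0.987, 0.158, 0.002]
contact_force: [0.4, -0.4, -2.6]
width: 0.0581
shift [ 0.935 -3.631 -0.021] turn [ 0.03 -0.03 -0.02] at [ 449.8 -154.7  186.4]
```

```bash
python3 -m handwheel '[[0,[0.05,-0.2,0],[0,0,0]],[0,[0.1,-0.4,0],[0,0,0]],[0,[0.13,-0.5,0],[0,0,0]],[0,[0.13,-0.5,0],[0,0,0]],[0,[0.13,-0.5,0],[0,0,0]],[0,[0.13,-0.5,0],[0,0,0]],[0,[0.13,-0.5,0],[0,0,0]],[0,[0.1,-0.35,0],[0,0,0]],[0,[0.03,-0.18,0],[0,0,0]],[0,[0,0,0],[0,0,0]],[0,[0,0,0],[0,0,0]]]'
python3 - <<'E'
from look import *
tray("w5",477.5,155.5,84)
go(477.5,155.5,187,31,get_state())
E
```

```text
clock: 25.48
position: [0.4387, -0.0047, 0.1828]
tool_rot: [0.0, 0.987, 0.159, -0.001]
contact_force: [1.9, -0.1, -2.1]
width: 0.058
w5 table 0.0017 2481 (array([474. , 151.2]), array([140.6,  84.9]), 32.7) (array([474.1, 151.3]), 81.2)
shift [ 2.171 -3.515 -0.1  ] turn [-0.    0.02 -2.56] at [438.9  -5.2 183.1]
```

View pics/w5.png

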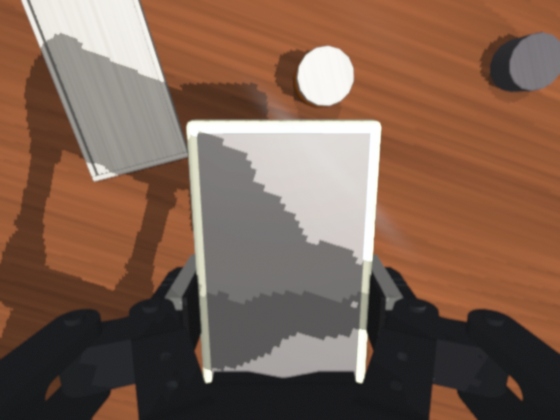

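```bash
python3 -m handwheel '[[0,[-0.3,-0.3,0],[0,0,0]],[0,[-0.4,-0.2,0],[0,0,0]],[0,[-0.3,0,0],[0,0,0]],[0,[0,0,0],[0,0,0]],[0,[0,0,0],[0,0,0]],[0,[0,0,0],[0,0,0]]]'
python3 - <<'E'
from look import *
w,d=shot()
a=w.reshape(-1,3);c=np.array([.478,.1545]);u=np.array([np.cos(.569),np.sin(.569)])
r=(a[:,:2]-c)@np.c_[u,[-u[1],u[0]]]
p=a[(abs(r[:,0])<.085)&(abs(r[:,1])<.052)&(a[:,2]>.0062)&(a[:,2]<.0115)]
print(len(p),rect(p))
go(478,154.5,187,32.6,get_state())
E
```

```text
clock: 26.03
position: [0.3954, 0.0012, 0.1839]
tool_rot: [0.0, 0.988, 0.157, 0.0]
contact_force: [0.7, -0.0, -2.7]
width: 0.0581
1928 (array([457.4, 140.4]), array([101.1,  84.5]), 32.5)
shift [ 3.154 -2.996 -0.081] turn [ 0.   -0.   -2.89] at [395.4   1.3 183.8]
```

```bash
python3 -m handwheel '[[0,[0.15,-0.15,0],[0,0,0]],[0,[0.35,-0.35,0],[0,0,0]],[0,[0.5,-0.45,0],[0,0,0]],[0,[0.5,-0.45,0],[0,0,0]],[0,[0.5,-0.45,0],[0,0,0]],[0,[0.5,-0.45,0],[0,0,0]],[0,[0.4,-0.4,0],[0,0,0]],[0,[0.2,-0.2,0],[0,0,0]],[0,[0.08,-0.08,0],[0,0,-0.5]],[0,[0,0,0],[0,0,-0.8]],[0,[0,0,0],[0,0,-0.9]],[0,[0,0,0],[0,0,-0.7]]]'
python3 -m handwheel '[[0,[0,0,0.2],[0,0,0]],[0,[0,0,0.5],[0,0,0]],[0,[0,0,0.6],[0,0,0]],[0,[0,0,0.6],[0,0,0]],[0,[0,0,0.4],[0,0,0]],[0,[0,0,0.2],[0,0,0]],[0,[0,0,0],[0,0,0]],[0,[0,0,0],[0,0,0]]]'
python3 h.py 479 154.4 31.8 32.6
```

```text
clock: 27.08
position: [0.4788, 0.155, 0.1834]
tool_rot: [0.0, 0.959, 0.283, -0.001]
contact_force: [-0.8, 0.0, -2.9]
width: 0.0582
clock: 27.75
position: [0.4786, 0.1547, 0.0839]
tool_rot: [-0.0, 0.96, 0.281, -0.0]
contact_force: [0.1, -0.5, -2.5]
width: 0.0583
shift [0.005 0.011 1.303] turn [-0.    0.    0.01] at [478.6 154.7  83.9]
```

```bash
python3 -m handwheel '[[0,[0,0,0.2],[0,0,0]],[0,[0,0,0.4],[0,0,0]],[0,[0,0,0.3],[0,0,0]],[0,[0,0,0.15],[0,0,0]],[0,[0,0,0.08],[0,0,0]],[0,[0,0,0],[0,0,0]],[0,[0,0,0],[0,0,0]]]'
python3 h.py 479 154.4 31.8 32.6
```

```text
clock: 28.33
position: [0.4788, 0.1547, 0.0391]
tool_rot: [0.0, 0.96, 0.281, 0.0]
contact_force: [0.6, 0.1, -2.9]
width: 0.0581
shift [-0.001  0.01   0.183] turn [ 0.   -0.01  0.02] at [478.8 154.7  39.1]
```

```bash
python3 -m handwheel '[[0,[0,0,0.08],[0,0,0]],[0,[0,0,0.06],[0,0,0]],[0,[0,0,0.04],[0,0,0]],[0,[0,0,0.01],[0,0,0]],[0,[0,0,0],[0,0,0]],[0,[0,0,0],[0,0,0]]]'
```

```text
clock: 28.83
position: [0.4789, 0.1547, 0.0318]
tool_rot: [0.0, 0.96, 0.281, 0.0]
contact_force: [-3.2, 0.1, 4.5]
width: 0.0584
```

```bash
python3 -m handwheel '[[0.85,[0,0,0],[0,0,0]],[0.85,[0,0,0],[0,0,0]],[0.9,[0,0,0],[0,0,0]],[0.9,[0,0,0],[0,0,0]],[0.95,[0,0,-0.2],[0,0,0]],[1,[0,0,-0.5],[0,0,0]],[1,[0,0,-0.8],[0,0,0]],[1,[0,0,-0.8],[0,0,0]],[1,[0,0,-0.8],[0,0,0]],[1,[0,0,-0.8],[0,0,0]],[1,[-0.6,0,-0.2],[0,0,0]],[1,[-0.6,0,0],[0,0,0]]]'
python3 -m handwheel '[[1,[-0.6,0.3,0],[0,0,0]],[1,[-0.4,0.4,0],[0,0,0]],[1,[0,0.3,0],[0,0,0]],[1,[0,0,0],[0,0,0]],[1,[0,0,0],[0,0,0]]]'
python3 - <<'E'
from look import *
w,d=shot();a=w.reshape(-1,3)
q=a[(np.hypot(a[:,0]-.478,a[:,1]-.154)<.09)&(a[:,2]>.04)&(a[:,2]<.06)]
if len(q): print("wrist long",rect(q),np.median(q[:,2]))
for n in("top","scene"):
    d=snapshot(n);cv2.imwrite(f"pics/{n}1.png",d["pixels"][...,::-1]);a=cloud(d).reshape(-1,3)
    for nm,x,y,R,h in(("small",.69,.011,.04,.042),("round",.6435,.287,.05,.044),("square",.6394,-.2754,.06,.046),("long",.478,.154,.09,.048),("jar",.526,-.003,.035,.062)):
        q=a[(np.hypot(a[:,0]-x,a[:,1]-y)<R)&(abs(a[:,2]-h)<.006)]
        if len(q)>9: print(n,nm,len(q),rect(q),np.median(q[:,2]).round(4),"sd",q[:,2].std().round(4))
E
```

```text
clock: 29.83
position: [0.4393, 0.129, 0.1996]
tool_rot: [0.0, 0.959, 0.282, 0.003]
contact_force: [-0.3, 0.1, -0.0]
width: 0.0852
clock: 30.25
position: [0.4262, 0.0733, 0.1957]
tool_rot: [-0.0, 0.96, 0.281, 0.0]
contact_force: [0.1, -0.1, 0.1]
width: 0.0858
wrist long (array([471.5, 150.7]), array([110. ,  60.3]), 32.8) 0.04994222470445847
top small 235 (array([689.9,  12. ]), array([32.6, 32.3]), 59.7) 0.0418 sd 0.0015
top round 548 (array([644.1, 288.1]), array([49.8, 48.3]), 64.9) 0.0441 sd 0.0015
top square 908 (array([ 639.1, -273.7]), array([58.8, 58.4]), 87.1) 0.0459 sd 0.0015
top long 1159 (array([497.9, 168.1]), array([80.1, 60. ]), 33.0) 0.0482 sd 0.0014
top jar 308 (array([527.6,  -3.2]), array([35.2, 34.7]), 1.5) 0.0618 sd 0.0013
scene small 194 (array([691.2,   7.8]), array([32.7, 32.6]), 62.0) 0.0415 sd 0.0015
scene round 250 (array([644.5, 283.8]), array([48.9, 48.5]), 0.3) 0.0433 sd 0.0015
scene square 1134 (array([ 640.2, -277.9]), array([58.1, 58.5]), 87.5) 0.0456 sd 0.0014
scene long 921 (array([478.8, 150.6]), array([126.1,  62.8]), 32.6) 0.0473 sd 0.0015
scene jar 190 (array([528. ,  -8.2]), array([34.7, 36.1]), 89.6) 0.0611 sd 0.0015
```

View pics/top1.png

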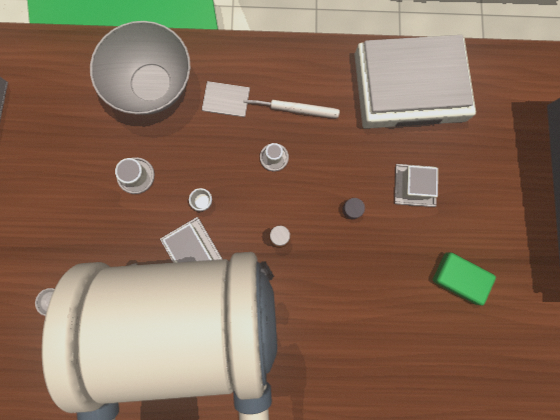

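```bash
python3 -c "
from station import *
print(get_state()['contact_force']);print(sign_off())"
```

```text
[-0.58807172  0.10442379  0.00951378]
the job is handed in; nothing more can be done
None
```

I unstacked the four tubs from the top down, stood each in its own tray, and handed the job in after about 30 s of robot time. `sign_off()` reported no verdict.

| Tub | Lid height in the last top view | Expected if flat on the tray floor | Offset from tray centre |
|---|---|---|---|
| Small round | 41.8 mm | 42 mm | about 1 mm |
| Large round | 44.1 mm | 44 mm | about 1 mm |
| Square | 45.9 mm | 46 mm | about 1 mm |
| Long | 48.2 mm | 48 mm | about 1 mm (see below) |

- **Jar:** it stands upright with its lid at 61.8 mm. The top camera puts its centre about 2 mm from its first measured position, which is within measurement noise.
- **Gripper:** it ended open and raised clear of everything, with a residual force reading under 1 N.
- **Camera disagreement:** the scene camera reads about 4 mm lower in y than the top and wrist cameras throughout. I relied on the wrist camera for grasping and placing.
- **Long tub:** the arm or the frame edge cut off part of it in the last top and wrist views. Its centre therefore comes from the scene camera, corrected for that offset. I never saw its whole tray from the wrist either, so I worked out the tray centre from its near edge. The earlier top view agreed with that to within 3 mm.

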